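Key the test adapter to its slot and slide it home past the check gate

TASK

Turn the round test adapter in its nest until its two flats line up with the slot, then slide it through the sprung check gate all the way home against the end stop, so that the gate swings shut behind it. Keep the adapter lying flat in the bay the whole way: slide it, do not lift it out. Let go and leave it there.

Things in the scene. Friction and masses are not known exactly. Their poses are not given: they have to be found in the camera images.
- bay: Adapter bay fixed to the desk: aluminium base plate 244 x 116 x 6 mm with low grey walls, tops 22 mm above the desk, open above. Origin on the desk under the centre of the round nest (inner radius 44.5 mm, open only to +x). +x is the slide direction, nest to end stop, within 20 degrees of world x; +y is left of it; z up. Plate from x = -62 to +182 mm, y = -58 to +58.
- mouth (a point): Where the straight slot begins, on the base plate's top (6 mm up), 38 mm along bay +x from the nest's centre. A funnel from x = 22 to 38 mm narrows from 76 to 66 mm; then the slot is 66 mm wide up to the dark end stop, whose face is at x = 166 mm and whose top is 22 mm high.
- home (a point): Where the adapter's origin lies when home, nose against the stop: on the base plate's top at x = 124 mm, y = 0 in the bay's frame, the adapter's x axis parallel to the bay's.
- adapter: Loose black disc, 0.3 to 0.6 kg, sliding easily, diameter 84 mm, 20 mm thick, with two flats 62 mm apart. Origin: centre of its underside. x is parallel to the flats; half a turn fits as well. It starts in the nest, x 45 to 90 degrees out of line with the slot, either way; it enters the slot only when in line within about 10 degrees. The nest lets it shift 3 to 5 mm only.
- bar (a point): Centre of the adapter's aluminium handle bar, 30 mm above its underside. The bar lies along the adapter's x: 116 mm long (ends 58 mm either side of centre, overhanging the disc and passing over the walls), 14 mm wide, 20 mm high. It may be pushed or gripped: a sideways push on a bar end turns the adapter in the nest, a push on the rear end slides it along the slot.
- gate (a joint): Check gate angle (rad): 0 shut, up to 1.6 open towards the stop. Dark steel leaf 36 x 4 mm, 13 to 22 mm above the desk, on a vertical hinge in the left slot wall at x = 50, y = 38 mm in the bay's frame; shut, it reaches to the slot's middle. The disc pushes it open (under 2 N) and a spring shuts it once the adapter is home. Bar and fingers more than 25 mm up pass over it.

How it is judged (in metres and radians):
On the way:
1. the adapter, flats in line with the slot, is passing through the gate and holds it open (value of joint gate above 0.8 rad and x of adapter in the frame of bay between 0.03 and 0.118 m and angle between the x axis of adapter and the x axis of bay, either way round below 0.2 rad), for 0.1 s.
At the end, for the whole second after the job is handed in: The adapter lies flat and still in the slot, its nose within 4 mm of the end stop and its flats along the slot, and the gate has swung shut behind it (under 0.1 rad) (x of adapter in the frame of bay between 0.12 and 0.128 m and y of adapter in the frame of bay between -0.005 and 0.005 m and z of adapter in the frame of bay below 0.009 m and angle between the x axis of adapter and the x axis of bay, either way round below 0.1 rad and angle between adapter's own z axis and vertical below 0.06 rad and value of joint gate below 0.1 rad and linear speed of adapter below 0.01 m/s); the robot touches nothing.
It fails at once if the adapter is lifted off the base plate (by more than 12 mm) or tipped more than 20 degrees (z of adapter in the frame of bay above 0.018 m or angle between adapter's own z axis and vertical above 0.35 rad).
It also fails if it takes over 54 s, if anything falls off the work surface, if the arm or the gripper's body presses on something with over 40 N, if the wrist force passes 120 N, or if a joint passes its speed limit or range.

ROBOT

A 7-joint arm with a two-finger parallel gripper is mounted at the origin on a cart in front of the work surface, level with it; the furniture and walls round the work are solid. World frame = base frame: x ahead of the robot, y to its left, z up, the work surface at z = 0. Lengths are in m, angles in degrees, forces in N, time in s.
With the tool pointing down it reaches from about 0.425 to 0.875 m from the base axis. Payload 4.7 kg.
Tool frame: the origin (TCP) lies midway between the tips of the shut fingers; the grasp point (between the pads) lies 19 mm behind it (env.grip_point_offset is the distance from the TCP to the grasp point, in m); z points along the fingers, y is the line along which they close (so a half turn about z gives the same grasp; the last joint's range is limited). The gripper opens to 87 mm and grips with 3 to 60 N. Pads are 19 mm wide; open, the fingers measure 117 mm over their backs; the gripper's body (75 mm by 190 mm) begins 51 mm behind the grasp point.
Start: joints at [-62.79, 18.392, -4.016, 83.108, 1.295, 78.541, -3.26], TCP at [0.289, 0.582, 0.223] pointing down, gripper open.
Joint ranges: [-163.93, 163.93], [-17.29, 119.83], [-79.2, 71.16], [3.27, 140.29], [-89.18, 269.18], [5.43, 117.66], [-154.24, 154.24]. Speed limits (degrees/s): [147.25, 147.25, 180, 180, 180, 180, 180].

INTERFACE

Orientations are given as [roll, pitch, yaw] about the fixed x, y, z axes, in that order (R = Rz(yaw) Ry(pitch) Rx(roll)).
In Python, from cell import env gives the robot as it stands.
- The arm moves only by the shell command python3 -m jog 'ROWS' [FORCE]. ROWS is JSON, a list of rows, each a list of 7 numbers: the shift along the tool's x, y, z in m, then the turn, a rotation vector about the tool's x, y, z in rad, then the finger opening in m, from 0 to 0.087. A call has 1 to 12 rows; each row shifts and turns the commanded pose from where the row before left it, along the tool's axes as they then stand; what a row does not reach is not made up. A row lasts 1/12 s, in which the tool goes at most 41.7 mm and 7.16 degrees, less where a joint would pass 70% of its speed; a pose out of reach is approached as far as the arm can. A call is refused whole if a number of a shift passes 0.0417 or a number of a turn 0.125, either way. A call with a gripper value outside its range is refused whole. The fingers move at their own pace and stop on an object; FORCE is the grip in N (left out, the last holds). Time passes only in rows, so rows that do not move let the fingers close. It gives the time, the measured TCP pose, the force, the opening and the grip force at its end, in the units of the state.
- env.get_obs(): the state, without advancing time (a new reading comes with each control period).
- env.read_camera(name): name is "scene" or "side" or "wrist"; returns the picture (384x512x3 uint8, blue, green, red); there is no depth.
- env.get_calibration(name): a dict with "fov_y" (degrees; the focal length in pixels is half the picture's height over the tangent of half this angle, whatever the lens; pixels are square), "cx", "cy" (the principal point, pixels), "pose" (4x4, takes a point from camera to world coordinates). Camera axes: x right, y up, looking along -z (the intrinsics and any distortion apply to the point x, -y, -z); pixel columns grow to the right and rows downward; lengths in m; the calibration is good to about 2 mm. A picture is of the moment at which its call begins: read the wrist's pose just before it. get_calibration takes no time and is no camera call; for the wrist camera it gives the pose at the moment of the call.
- env.sign_off(): hands the job in; it is judged then, once.
The state is a dict: "time_s": time; "qpos": joint angles; "joint_velocities": joint speeds; "effort": joint torques, N m; "tool_pos": TCP position; "tool_rot": TCP orientation; "force": force on the tool from outside, world axes, zero at the start; "wrist_torque": the same for the moment, N m; "grip_width": finger opening in m; "grasp_force": force on a finger pad.
Only numpy, scipy, OpenCV 4.12 (cv2) and the standard library are available. Lean on these libraries where they do the work, as an engineer would, in place of code of your own. Each camera call takes 0.05 s, during which the arm holds its last target. There are 200 camera calls.

## Working session

There is one attempt and no reset: what is moved stays moved. The work goes in short steps, Python scripts to look and compute and a shell command to move; the robot and the scene stay as the last step left them, time stands still between calls to the robot, and variables do not carry over. Pictures are saved under pics/ and viewed, at most 10 in all, crops included, and the job is handed in when it is done.

```bash
ls; mkdir -p pics
python3 - <<'E'
from cell import env
import cv2
o=env.get_obs();print(o['time_s'],o['tool_pos'],o['tool_rot'],o['grip_width'])
for n in ['scene','side']:
    im=env.read_camera(n);c=env.get_calibration(n);print(n,c)
    cv2.imwrite(f'pics/{n}0.png',im)
E
```

```text
pics
0.0 [0.28885047 0.58168159 0.22145639] [-1.79890378e+02  6.41060133e-03  1.53598083e+02] 0.08690004356024456
scene {'fov_y': 43.65771433537692, 'cx': 262.0047212609329, 'cy': 197.2027074451656, 'pose': array([[ 0.80337905,  0.38441195, -0.4547632 ,  0.19212465],
       [-0.59530595,  0.50067574, -0.62843825, -0.36780804],
       [-0.01389027,  0.77559736,  0.63107511,  0.57877542],
       [ 0.        ,  0.        ,  0.        ,  1.        ]])}
side {'fov_y': 42.18736833929671, 'cx': 257.2855472318637, 'cy': 188.8174064382478, 'pose': array([[-0.99646209,  0.03710851, -0.07540727,  0.52903887],
       [-0.08077798, -0.67055876,  0.7374455 ,  0.79942656],
       [-0.0231995 ,  0.74092774,  0.67118393,  0.64055811],
       [ 0.        ,  0.        ,  0.        ,  1.        ]])}
```

View pics/scene0.png

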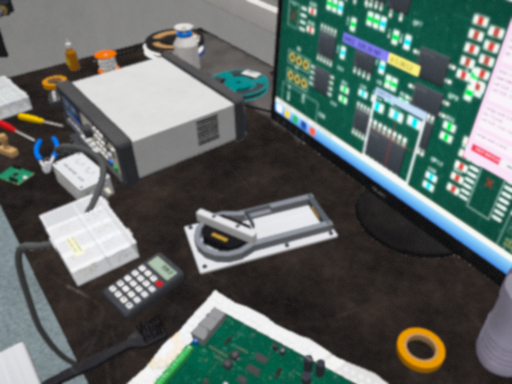

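View pics/side0.png

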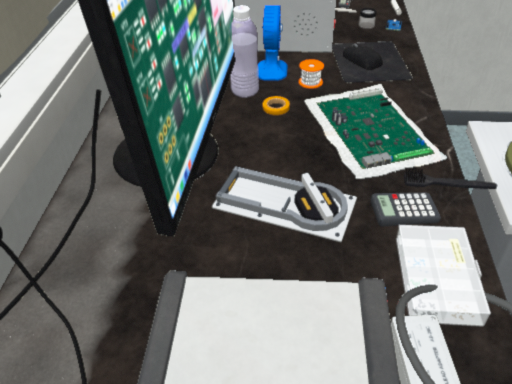

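The scene view shows the bay at about (260,235), with the nest to the left and the bar running across it. The side view shows the nest at about (320,205) and the stop at about (230,185). I'll enlarge both.

Run:
```python
import cv2,numpy as np
a=cv2.imread('pics/scene0.png')[185:280,175:345];b=cv2.imread('pics/side0.png')[155:250,200:370]
cv2.imwrite('pics/zoom0.png',np.vstack([cv2.resize(x,None,fx=3.1,fy=3.1,interpolation=cv2.INTER_CUBIC) for x in (a,b)]))
```

```text
(no output)
```

View pics/zoom0.png

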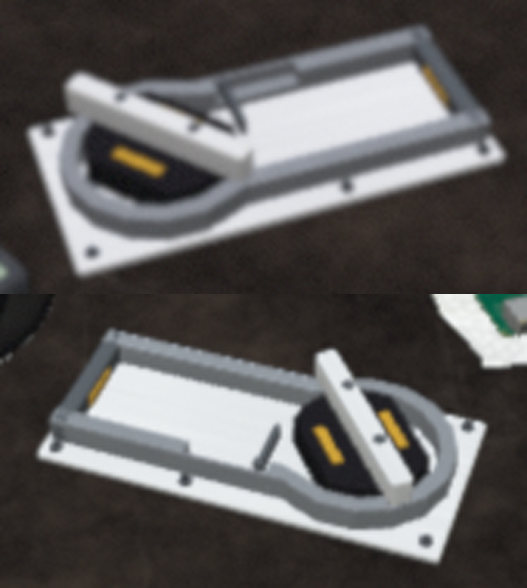

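The zoom shows three plate corners per view, the gate leaf at the mouth, and the bar running from rear-left to front-right. I'll cast rays through these picks.

```bash
cat > h.py <<'E'
import numpy as np
def ray(c,px,z):
    px=np.atleast_2d(np.array(px,float)); f=192/np.tan(np.radians(c['fov_y']/2)); T=np.array(c['pose'])
    d=np.c_[(px[:,0]-c['cx'])/f,-(px[:,1]-c['cy'])/f,-np.ones(len(px))]@T[:3,:3].T
    return T[:3,3]+d*((z-T[2,3])/d[:,2:])
def fit(b,w):  # bay pts -> world 2D rigid
    bm,wm=b.mean(0),w.mean(0);B,W=b-bm,w-wm
    th=np.arctan2((B[:,0]*W[:,1]-B[:,1]*W[:,0]).sum(),(B*W).sum())
    R=np.array([[np.cos(th),-np.sin(th)],[np.sin(th),np.cos(th)]]);t=wm-R@bm
    return th,t,np.abs(b@R.T+t-w).max()
E
python3 - <<'E'
from cell import env
from h import *
cs,cd=env.get_calibration('scene'),env.get_calibration('side')
S=lambda p:np.array(p)/3.1+[175,185]
D=lambda p:(np.array(p)-[0,294])/3.1+[200,155]
b=np.array([[-62,-58],[-62,58],[182,-58],[-62,58],[-62,-58],[182,58]])/1e3
ws=ray(cs,S([(80,274),(30,128),(503,157)]),.006)[:,:2]; wd=ray(cd,D([(440,561),(486,424),(38,457)]),.006)[:,:2]
for bb,w in((b[:3],ws),(b[3:],wd),(b,np.r_[ws,wd])):
    th,t,r=fit(bb,w);print(np.degrees(th),t,r)
R=np.array([[np.cos(th),-np.sin(th)],[np.sin(th),np.cos(th)]])
for c,p in((cs,S([(80,75),(68,92),(250,155),(240,172)])),(cd,D([(318,352),(335,350),(388,488),(410,485)]))):
    w=ray(c,p,.046)[:,:2]; q=(w-t)@R; print(q*1e3)
    a,e=q[:2].mean(0),q[2:].mean(0);print('c',(a+e)/2*1e3,'ang',np.degrees(np.arctan2(*(e-a)[::-1])),np.linalg.norm(e-a))
E
```

```text
-16.76958455198865 [0.48931056 0.14671601] 0.0016851187946606005
-16.20525234365383 [0.4891337  0.15279026] 0.0016077122977531388
-16.423941047789214 [0.48912454 0.14975968] 0.0038852822974945467
[[-29.340873    44.20747374]
 [-39.04647089  32.67423962]
 [ 37.0996784  -49.611717  ]
 [ 28.12006189 -59.62448319]]
c [-0.7919009  -8.08862171] ang -54.32684888041079 0.11455427827255166
[[ 39.84403436 -39.70669687]
 [ 30.91111583 -44.80716658]
 [-28.8404494   55.39319343]
 [-39.34133324  49.2215831 ]]
c [0.64334189 5.02522827] ang 126.30160069730886 0.11733830764529501
```

```bash
python3 -m jog '[[-0.031,-0.025,0,0,0,0,0.087],[-0.031,-0.025,0,0,0,0,0.087],[-0.031,-0.025,0,0,0,0,0.087],[-0.031,-0.025,0,0,0,0,0.087],[-0.031,-0.025,0,0,0,0,0.087],[-0.031,-0.025,0,0,0,0,0.087],[-0.031,-0.025,0,0,0,0,0.087],[-0.031,-0.025,0,0,0,0,0.087],[-0.031,-0.025,0,0,0,0,0.087],[-0.031,-0.025,0,0,0,0,0.087],[-0.031,-0.025,0,0,0,0,0.087],[-0.031,-0.025,0,0,0,0,0.087]]'
python3 -m jog '[[0,0,0,0,0,0.11,0.087],[0,0,0,0,0,0.11,0.087],[0,0,0,0,0,0.11,0.087],[0,0,0,0,0,0.11,0.087],[0,0,0,0,0,0.11,0.087],[0,0,0,0,0,0.11,0.087],[0,0,0,0,0,0.11,0.087],[0,0,0,0,0,0,0.087],[0,0,0,0,0,0,0.087],[0,0,0,0,0,0,0.087]]'
python3 - <<'E'
from cell import env
import cv2
from h import *
c=env.get_calibration('wrist');im=env.read_camera('wrist');cv2.imwrite('pics/w1.png',im);print(c)
np.save('w1.npy',np.array([c],dtype=object),allow_pickle=True)
o=env.get_obs();print(o['time_s'],o['tool_pos'],o['tool_rot'],o['qpos'])
# monitor's lower left corner by two rays
def r(n,p):
    k=env.get_calibration(n);a,b=ray(k,p,0.)[0],ray(k,p,.1)[0];return a,(b-a)/np.linalg.norm(b-a)
(a,u),(b,v)=r('scene',(275,130)),r('side',(165,235))
s=np.linalg.lstsq(np.c_[u,-v],b-a,rcond=None)[0];print('mon',a+u*s[0],b+v*s[1])
E
```

```text
time_s: 1.1
tool_pos: [0.4891, 0.1461, 0.2224]
tool_rot: [180.0, -0.0, 153.6]
force: [0.9, 0.2, 0.3]
grip_width: 0.0872
grasp_force: 0.0
time_s: 1.93
tool_pos: [0.4887, 0.148, 0.2224]
tool_rot: [-180.0, 0.0, 109.6]
force: [-0.0, 0.0, 0.7]
grip_width: 0.0872
grasp_force: 0.0
{'fov_y': 71.23851266432645, 'cx': 251.81051762367105, 'cy': 189.18930855825096, 'pose': array([[ 0.94224177, -0.32505035, -0.08076333,  0.46660296],
       [ 0.33493139,  0.91357924,  0.23063811,  0.21038287],
       [-0.0011853 , -0.24436703,  0.96968209,  0.38508861],
       [ 0.        ,  0.        ,  0.        ,  1.        ]])}
1.9833 [0.48872924 0.14806059 0.22241421] [-1.79984425e+02 -4.37152254e-05  1.09607536e+02] [-35.65759974   1.08712328  16.09646019 103.1903037   -0.31095233
  75.78095875   0.12011069]
mon [0.71023173 0.29881951 0.06821427] [0.72547377 0.29421341 0.0776675 ]
```

View pics/w1.png

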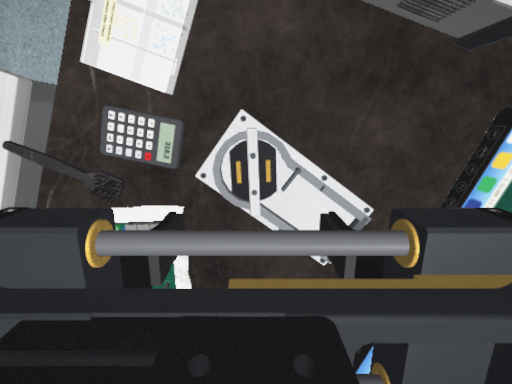

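The wrist view shows the nest at about (250,168), with the bar near-vertical in the picture from (252,128) to (256,215) and the plate's corners at (240,109), (196,175) and (372,210). I'll zoom in for a precise reading.

Run:
```python
import cv2
a=cv2.imread('pics/w1.png')[100:240,190:380]
cv2.imwrite('pics/w1z.png',cv2.resize(a,None,fx=4,fy=4,interpolation=cv2.INTER_CUBIC))
```

```text
(no output)
```

View pics/w1z.png

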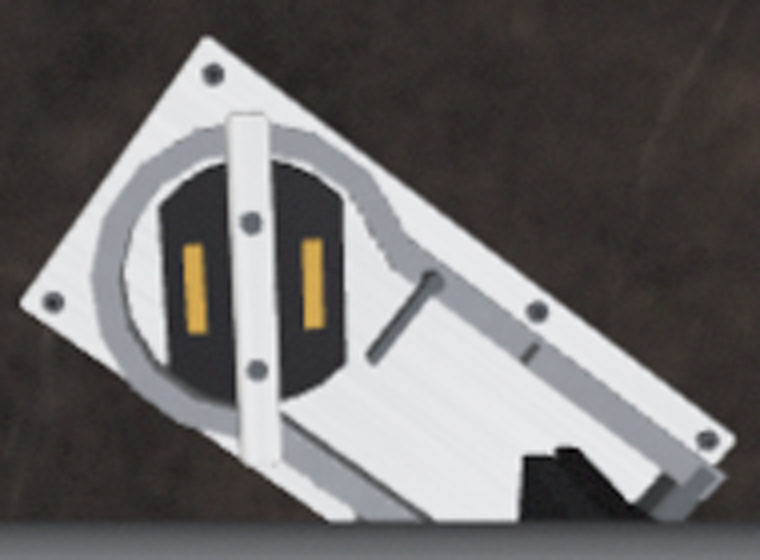

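Run:
```python
from h import *
c=np.load('w1.npy',allow_pickle=True)[0]
S=lambda p:np.array(p)/4.+[190,100]-[.375,.375]
w=ray(c,S([(206,37),(21,302),(736,437)]),.006)[:,:2]
b=np.array([[-62,58],[-62,-58],[182,58]])/1e3
th,t,r=fit(b,w);print(np.degrees(th),t,r)
R=np.array([[np.cos(th),-np.sin(th)],[np.sin(th),np.cos(th)]])
print('nest->gate hinge check',(ray(c,S([(432,281)]),.022)[0,:2]-t)@R*1e3)
p=ray(c,S([(227,114),(267,113),(243,466),(281,463),(250,223),(257,370)]),.046)[:,:2]
a,e=p[:2].mean(0),p[2:4].mean(0);m=(a+e)/2
print('bar world',m,p[4:].mean(0),'ang',np.degrees(np.arctan2(*(a-e)[::-1])),np.degrees(np.arctan2(*(p[4]-p[5])[::-1])),np.linalg.norm(a-e),'bay',(m-t)@R*1e3)
print('mon',ray(c,[(445,205),(510,115)],.07),'home',R@[.124,0]+t)
```

```text
-16.70334815170165 [0.48911981 0.14906774] 0.0013535479676939355
nest->gate hinge check [49.09515642 37.46649092]
bar world [0.48977988 0.1497953 ] [0.48958314 0.14916044] ang 112.05418132598759 112.31250604384388 0.11462236320316471 bay [0.42310532 0.88657845]
mon [[0.72338133 0.19618189 0.07      ]
 [0.73923794 0.31504634 0.07      ]] home [0.60788772 0.11342809]
```

```bash
python3 -m jog '[[0.001,0.0014,0,0,0,-0.045,0.06],[0,0,0.03,0,0,0,0.05],[0,0,0.032,0,0,0,0.05],[0,0,0.032,0,0,0,0.05],[0,0,0.032,0,0,0,0.05],[0,0,0.032,0,0,0,0.05],[0,0,0.02,0,0,0,0.05],[0,0,0.01,0,0,0,0.05],[0,0,0.005,0,0,0,0.05],[0,0,0,0,0,0,0.05],[0,0,0,0,0,0,0.05]]'
python3 -m jog '[[0,0,0,0,0,0,0],[0,0,0,0,0,0,0],[0,0,0,0,0,0,0],[0,0,0,0,0,0,0],[0,0,0,0,0,0,0],[0,0,0,0,0,0,0],[0,0,0,0,0,0,0],[0,0,0,0,0,0,0],[0,0,0,0,0,0,0],[0,0,0,0,0,0,0]]' 20
```

```text
time_s: 2.9
tool_pos: [0.4909, 0.1499, 0.0307]
tool_rot: [179.9, -0.0, 112.1]
force: [0.4, -0.0, 0.0]
grip_width: 0.0502
grasp_force: 0.0
time_s: 3.73
tool_pos: [0.4899, 0.1495, 0.0297]
tool_rot: [180.0, -0.0, 112.1]
force: [-0.7, -0.5, 2.6]
grip_width: 0.0139
grasp_force: 20.0
```

```bash
python3 -m jog '[[0,0,0,0,0,-0.075,0],[0,0,0,0,0,-0.075,0],[0,0,0,0,0,-0.075,0],[0,0,0,0,0,-0.075,0],[0,0,0,0,0,-0.075,0],[0,0,0,0,0,-0.075,0]]'
python3 -m jog '[[0,0,0,0,0,-0.075,0],[0,0,0,0,0,-0.075,0],[0,0,0,0,0,-0.075,0],[0,0,0,0,0,-0.075,0],[0,0,0,0,0,-0.075,0],[0,0,0,0,0,-0.07,0],[0,0,0,0,0,0,0],[0,0,0,0,0,0,0]]'
python3 - <<'E'
from cell import env
import cv2
im=env.read_camera('side')[155:250,200:370]
cv2.imwrite('pics/s2.png',cv2.resize(im,None,fx=4,fy=4,interpolation=cv2.INTER_CUBIC))
E
```

```text
time_s: 4.23
tool_pos: [0.4901, 0.1496, 0.0297]
tool_rot: [180.0, 0.0, 138.0]
force: [-0.5, 0.4, 0.6]
grip_width: 0.0137
grasp_force: 20.0
time_s: 4.9
tool_pos: [0.4901, 0.1495, 0.0297]
tool_rot: [180.0, 0.0, 163.2]
force: [-0.5, -0.6, 2.0]
grip_width: 0.0137
grasp_force: 20.0
```

View pics/s2.png

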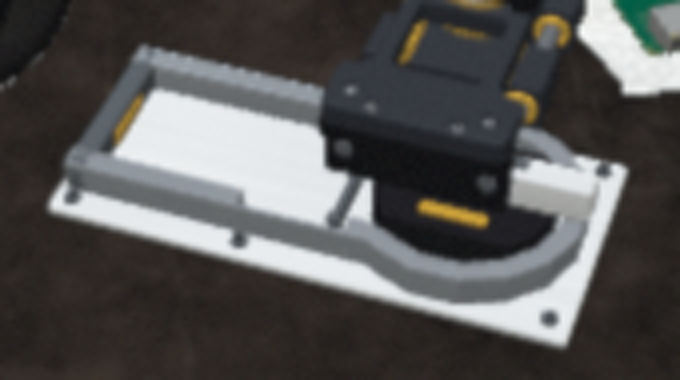

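The flats are now in line with the slot, and the gate leaf at (345,200) sits just ahead of the disc. Next I'll slide along tool −x.

```bash
python3 -m jog '[[-0.006,0,0,0,0,0,0],[-0.006,0,0,0,0,0,0],[-0.006,0,0,0,0,0,0],[-0.006,0,0,0,0,0,0],[-0.006,0,0,0,0,0,0],[-0.006,0,0,0,0,0,0],[0,0,0,0,0,0,0]]'
python3 -m jog '[[-0.006,0,0,0,0,0,0],[-0.006,0,0,0,0,0,0],[-0.006,0,0,0,0,0,0],[-0.006,0,0,0,0,0,0],[0,0,0,0,0,0,0]]'
```

```text
time_s: 5.53
tool_pos: [0.525, 0.1383, 0.0297]
tool_rot: [-180.0, -0.0, 163.3]
force: [-1.9, -0.8, 5.1]
grip_width: 0.0143
grasp_force: 20.0
time_s: 5.95
tool_pos: [0.5488, 0.1313, 0.0297]
tool_rot: [-180.0, 0.1, 163.2]
force: [-0.3, -0.9, 2.8]
grip_width: 0.0136
grasp_force: 20.0
```

```bash
python3 -m jog '[[-0.006,0,0,0,0,0,0],[-0.006,0,0,0,0,0,0],[-0.006,0,0,0,0,0,0],[-0.006,0,0,0,0,0,0],[-0.006,0,0,0,0,0,0],[-0.006,0,0,0,0,0,0],[-0.006,0,0,0,0,0,0],[-0.006,0,0,0,0,0,0],[-0.006,0,0,0,0,0,0],[0,0,0,0,0,0,0]]'
python3 -m jog '[[-0.002,0,0,0,0,0,0],[-0.002,0,0,0,0,0,0],[-0.002,0,0,0,0,0,0],[0,0,0,0,0,0,0]]'
```

```text
time_s: 6.78
tool_pos: [0.6004, 0.116, 0.0297]
tool_rot: [-180.0, 0.1, 163.3]
force: [0.9, -0.9, 2.2]
grip_width: 0.014
grasp_force: 20.0
time_s: 7.12
tool_pos: [0.6047, 0.1152, 0.0297]
tool_rot: [180.0, -0.0, 163.3]
force: [-1.8, -0.5, 4.8]
grip_width: 0.014
grasp_force: 20.0
```

```bash
python3 -m jog '[[-0.001,0,0,0,0,0,0],[-0.001,0,0,0,0,0,0],[0,0,0,0,0,0,0],[0,0,0,0,0,0,0]]';python3 -m jog '[[-0.001,0,0,0,0,0,0],[-0.001,0,0,0,0,0,0],[0,0,0,0,0,0,0]]'
```

```text
time_s: 7.45
tool_pos: [0.6063, 0.115, 0.0297]
tool_rot: [180.0, -0.0, 163.3]
force: [-3.0, -0.0, 5.1]
grip_width: 0.0138
grasp_force: 20.0
time_s: 7.7
tool_pos: [0.6083, 0.1146, 0.0297]
tool_rot: [180.0, -0.0, 163.4]
force: [-2.9, 0.5, 6.0]
grip_width: 0.0139
grasp_force: 20.0
```

```bash
python3 -m jog '[[-0.001,0,0,0,0,0,0],[0,0,0,0,0,0,0],[0,0,0,0,0,0,0]]';python3 -m jog '[[-0.001,0,0,0,0,0,0],[0,0,0,0,0,0,0],[0,0,0,0,0,0,0]]'
python3 - <<'E'
from cell import env
import cv2
im=env.read_camera('side')[145:250,190:370]
cv2.imwrite('pics/s3.png',cv2.resize(im,None,fx=4,fy=4,interpolation=cv2.INTER_CUBIC))
E
```

```text
time_s: 7.95
tool_pos: [0.609, 0.1144, 0.0297]
tool_rot: [180.0, -0.1, 163.4]
force: [-2.8, 1.2, 5.6]
grip_width: 0.0139
grasp_force: 20.0
time_s: 8.2
tool_pos: [0.609, 0.1144, 0.0297]
tool_rot: [-180.0, -0.2, 163.4]
force: [-6.5, 2.2, 7.6]
grip_width: 0.0138
grasp_force: 20.0
```

View pics/s3.png

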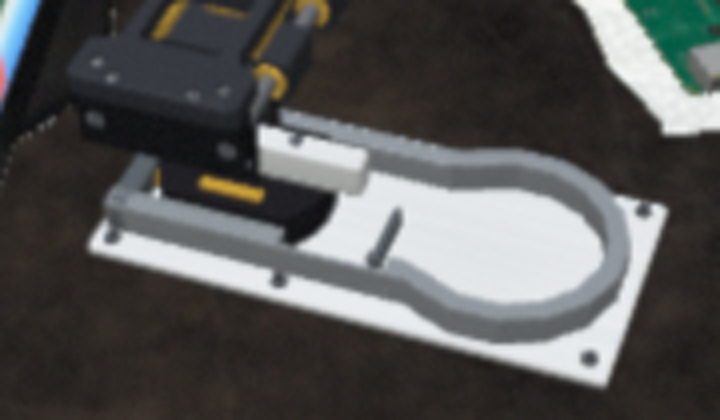

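The arm stalled at x=0.609 with the force rising, so the adapter's nose is on the stop. The gate leaf at (385,240) lies straight across the slot, so it has shut. I'll release and rise.

```bash
python3 -m jog '[[0.001,0,0,0,0,0,0],[0,0,0,0,0,0,0.04],[0,0,0,0,0,0,0.04],[0,0,0,0,0,0,0.04],[0,0,0,0,0,0,0.04],[0,0,0,0,0,0,0.04]]'
python3 -m jog '[[0,0,-0.005,0,0,0,0.04],[0,0,-0.02,0,0,0,0.04],[0,0,-0.03,0,0,0,0.04],[0,0,-0.03,0,0,0,0.04],[0.02,0,-0.03,0,0,0,0.04],[0.04,0,0,0,0,0,0.04],[0.04,0,0,0,0,0,0.04],[0.04,0,0,0,0,0,0.04],[0.03,0,0,0,0,0,0.04],[0,0,0,0,0,0,0.04],[0,0,0,0,0,0,0.04]]'
python3 - <<'E'
from cell import env
import cv2,numpy as np
b=env.read_camera('side')[145:250,190:370];a=env.read_camera('scene')[180:285,175:355]
cv2.imwrite('pics/s4.png',np.vstack([cv2.resize(x,None,fx=2.8,fy=2.8,interpolation=cv2.INTER_CUBIC) for x in (a,b)]))
E
```

```text
time_s: 8.75
tool_pos: [0.6096, 0.1135, 0.0293]
tool_rot: [-180.0, 0.0, 163.3]
force: [-0.0, 0.3, -0.4]
grip_width: 0.0364
grasp_force: 0.0
time_s: 9.67
tool_pos: [0.4459, 0.1632, 0.1453]
tool_rot: [179.9, 0.1, 163.5]
force: [0.9, 0.1, -0.3]
grip_width: 0.0396
grasp_force: 0.0
```

View pics/s4.png

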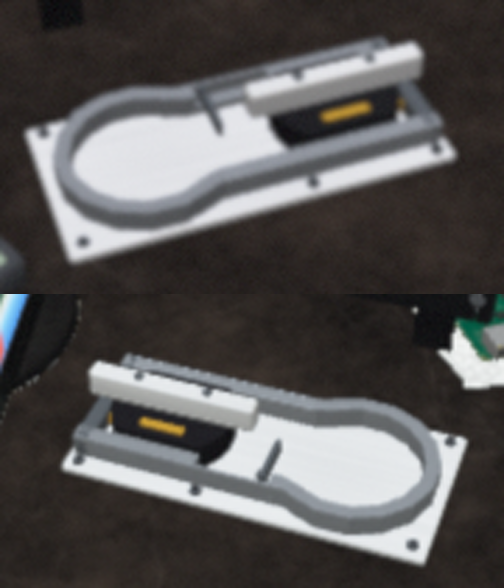

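Both views show the bar parallel to the slot, the disc against the stop, and the gate shut at (208,108) and (270,460), with the robot clear.

```bash
python3 -c "
from cell import env
print(env.sign_off())"
```

```text
the job is handed in; nothing more can be done
None
```

I turned the adapter into line and slid it through the gate to the end stop; the last pictures show it home with the gate shut and the arm clear. I've handed the job in at about 10 s, but the hand-in gave no verdict.

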